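# Set the height gauge to the sample pot

## Robot

A 7-joint arm with a two-finger parallel gripper is mounted at the origin on a cart in front of the work surface, level with it; the furniture and walls round the work are solid. World frame = base frame: x ahead of the robot, y to its left, z up, the work surface at z = 0. Lengths are in m, angles in rad, forces in N, time in s.
With the tool pointing down it reaches from about 0.35 to 0.9 m from the base axis. Payload 8.1 kg.
Tool frame: the origin (TCP) lies midway between the tips of the shut fingers; the grasp point (between the pads) lies 19 mm behind it; z points along the fingers, y is the line along which they close (so a half turn about z gives the same grasp; the last joint's range is limited). The gripper opens to 85 mm and grips with 20 to 120 N. Pads are 22 mm wide; open, the fingers measure 114 mm over their backs; the gripper's body (76 mm by 85 mm) begins 54 mm behind the grasp point. The pads swing forward as they close: fully open they stand 13 mm farther back than shut.
Start: joints at [1.178, 0.434, 0.025, 1.573, -0.012, 1.134, -0.075], TCP at [0.179, -0.599, 0.231] pointing down, gripper open.
Joint ranges: [-2.62, 2.62], [-0.44, 2.09], [-1.27, 1.32], [0.08, 2.57], [-1.32, 4.46], [0.12, 2], [-2.74, 2.74]. Speed limits (rad/s): [2.22, 2.22, 3.01, 3.01, 3.14, 3.14, 3.14].

## Interface

Orientations are given as a unit quaternion [x, y, z, w].
In Python, from plant import ctrl, vision gives the robot as it stands.
- The arm moves only by the tool jog_arm, never from a script. Its argument "rows" is a list of rows, each an object of numbers: "x", "y", "z": the shift along the tool's x, y, z in m; "rx", "ry", "rz": the turn, a rotation vector about the tool's x, y, z in rad; "hand": the closure, from 0 (fully open) to 1 (shut). In form: [{"x": .., "y": .., "z": .., "rx": .., "ry": .., "rz": .., "hand": ..}, ...]. A call has 1 to 8 rows; each row shifts and turns the commanded pose from where the row before left it, along the tool's axes as they then stand; what a row does not reach is not made up. A row lasts 1/10 s, in which the tool goes at most 50 mm and 8.59 degrees, less where a joint would pass 70% of its speed; a pose out of reach is approached as far as the arm can. A call is refused whole if a number of a shift passes 0.05 or a number of a turn 0.15, either way. A call with a gripper value outside its range is refused whole. The fingers move at their own pace and stop on an object; the grip force is fixed at half the most. Time passes only in rows, so rows that do not move let the fingers close. It gives the time, the measured TCP pose, the force, the opening and the grip force at its end, in the units of the state.
- ctrl.read_state(): the state, without advancing time (a new reading comes with each control period).
- vision.get_image(name): name is "side" or "top"; returns the picture (480x640x3 uint8, red, green, blue); there is no depth.
- vision.camera_model(name): a dict with "mtx" (3x3 intrinsics, pixels), "rvec" (rotation vector, rad) and "tvec" (3), from world to camera coordinates, as OpenCV has them. Camera axes: x right, y down, z forward; pixel columns grow to the right and rows downward; lengths in m; the calibration is good to about 2 mm. A picture is of the moment at which its call begins. camera_model takes no time and is no camera call.
- ctrl.finish_job(): hands the job in; it is judged then, once.
The state is a dict: "clock": time; "joint_pos": joint angles; "joint_velocities": joint speeds; "joint_torque": joint torques, N m; "tcp_pos": TCP position; "tool_rot": TCP orientation; "ft_force": force on the tool from outside, world axes, zero at the start; "ft_torque": the same for the moment, N m; "width": finger opening in m; "grip_force": force on a finger pad.
Only numpy, scipy, OpenCV 4.12 (cv2) and the standard library are available. Lean on these libraries where they do the work, as an engineer would, in place of code of your own. Each camera call takes 0.05 s, during which the arm holds its last target. There are 200 camera calls.

## Task

Set the potter's height gauge to the sample pot: twist the wing knob counter-clockwise (seen from above) to unlock the telescoping post, slide the post down until the feeler bar rests lightly on the pot's rim, then twist the knob clockwise all the way back to lock it there and let go. The pot is leather-hard clay: feel for the rim with a touch of a few newtons, never lean on it, and do not touch it with the gripper.

Things in the scene. Friction and masses are not known exactly. Their poses are not given: they have to be found in the camera images.
- knob (a point): centre of the black wing knob on top of the gauge's telescoping post: an upright bar 52 mm long, 16 mm thick and 34 mm tall; the point lies half-way up, on the post's vertical axis. The point's y axis runs along the wing's 52 mm, its x axis across the 16 mm (pinch it across the 16 mm from above), z up. It is the highest part of the gauge; the free height below the wing down to the clamp block is 8 mm. The knob rides on the post and turns with 'twist'
- twist (a joint): angle of the wing knob about the post, rad: 0 = locked, wing parallel to the feeler bar (hard stop); grows counter-clockwise seen from above to 1.15 (stop). An inner cam bites below about 0.75; above that the post is free to slide. Turning against the cam takes about 0.4 N m to unlock and up to 0.7 N m to lock, more if turned fast; it snaps home over the last 0.1 rad and otherwise stays where it is left
- post (a joint): extension of the telescoping post, m: 0 = lowest, 0.08 = highest; slides vertically when unlocked, against about 4 N of friction, and stays where it is left. Locked, it holds still under a few newtons and creeps about 2 mm/s under 30 N. The feeler bar's underside stands at a height of 0.110 + this value, the knob's centre at 0.151 + this value
- feeler_mid (a point): a point on the underside of the wooden feeler bar, 105 mm out from the post's axis. The bar is flat and level, 14 mm wide, 6 mm thick, 175 mm long, runs out from the clamp block along this point's y axis and passes over the pot. It is sprung on the post: it gives upward about 1 mm for each 2.5 N
- chuck: the ring-shaped white plaster chuck (124 mm across, 38 mm tall, origin at the centre of its underside on the table, z up) that holds the terracotta sample pot upright on the chuck's axis; the pot's rim is level, 94 mm across. How deep the pot sits differs from time to time and is not measured: its rim stands anywhere between 120 and 154 mm above the table, always below the feeler bar at the start. Find it by touch
- gauge: the gauge's fixed grey base, 100 x 130 x 14 mm, with an aluminium sleeve 96 mm tall at its centre from which the post telescopes; origin at the centre of the underside on the table, z up; its y axis points along the feeler bar towards the pot

How it is judged:
On the way, in this order (a step that is already met when the one before it is completed fails the run):
1. the knob is twisted to unlock the post (value of joint twist above 0.8 rad), for 0.1 s.
2. the feeler bar rests on the pot's rim while the post is still unlocked (contact force between feeler and chuck above 0.4 N and value of joint twist above 0.6 rad), for 0.1 s.
At the end, for the whole second after the job is handed in: The knob is turned back to within 0.25 rad of its locked stop, the post is at rest, and the feeler bar rests on the pot's rim with 0.4 to 8 N (value of joint twist below 0.25 rad and contact force between feeler and chuck between 0.4 and 8 N and velocity of joint post between -0.003 and 0.003 m/s); the robot touches nothing.
It fails at once if the feeler bar is pressed on the pot with more than 12 N (contact force between feeler and chuck above 12 N).
It fails at once if the gripper touches the pot or its chuck (contact force between any of the fingers, the arm and chuck above 0.5 N).
It also fails if it takes over 70 s, if anything falls off the work surface, if the arm or the gripper's body presses on something with over 40 N, if the wrist force passes 120 N, or if a joint passes its speed limit or range.

## Working session

There is one attempt and no reset: what is moved stays moved. The work goes in short steps, Python scripts to look and compute and a tool call to move; the robot and the scene stay as the last step left them, time stands still between calls to the robot, and variables do not carry over. Pictures are saved under pics/ and viewed, at most 10 in all, crops included, and the job is handed in when it is done.

Besides the shell and the picture viewer there is one more tool, called after "Emit:" by a JSON object that holds its "op" and its "data", one argument or row to a line. jog_arm: Moves the arm, as the interface text tells. Its arguments: {"type":"object","properties":{"rows":{"type":"array"}},"required":["rows"]}

```bash
mkdir -p pics
python3 - <<'E'
from plant import ctrl, vision
import cv2
for n in("side","top"):
    cv2.imwrite(f"pics/{n}0.png",vision.get_image(n)[:,:,::-1]); print(vision.camera_model(n))
print(ctrl.read_state())
E
```

```text
{'mtx': array([[478.94087255,   0.        , 326.56460865],
       [  0.        , 478.94087255, 239.90793254],
       [  0.        ,   0.        ,   1.        ]]), 'rvec': array([ 0.59069243, -2.35098713,  1.53799445]), 'tvec': array([0.5855418 , 0.0935775 , 0.88423787])}
{'mtx': array([[462.1506259 ,   0.        , 320.52506956],
       [  0.        , 462.1506259 , 236.68633119],
       [  0.        ,   0.        ,   1.        ]]), 'rvec': array([ 2.17692572, -2.19795553,  0.1173134 ]), 'tvec': array([0.27406024, 0.53023676, 0.90770073])}
{'clock': 0.1, 'joint_pos': array([ 1.17837313,  0.43514224,  0.02502546,  1.57401363, -0.01153818,
        1.1340259 , -0.07507884]), 'joint_velocities': array([ 0.00107351, -0.00297618, -0.00056344, -0.00263022, -0.00101401,
        0.00030978, -0.00065914]), 'joint_torque': array([ 3.67271292e-03, -6.71755028e+01,  1.02864794e+00, -3.16904891e+01,
        1.58936827e-02,  7.22428245e-03, -6.34593152e-05]), 'tcp_pos': array([ 0.17838192, -0.59851951,  0.23060905]), 'tool_rot': array([ 9.89523411e-01,  1.44370688e-01, -2.06454387e-04, -6.93332051e-04]), 'ft_force': array([-0.2686737 ,  0.08493312, -0.97728596]), 'ft_torque': array([0.00904872, 0.02905553, 0.03064285]), 'grip_force': 0.0, 'width': 0.08517905878180884}
```

View pics/side0.png

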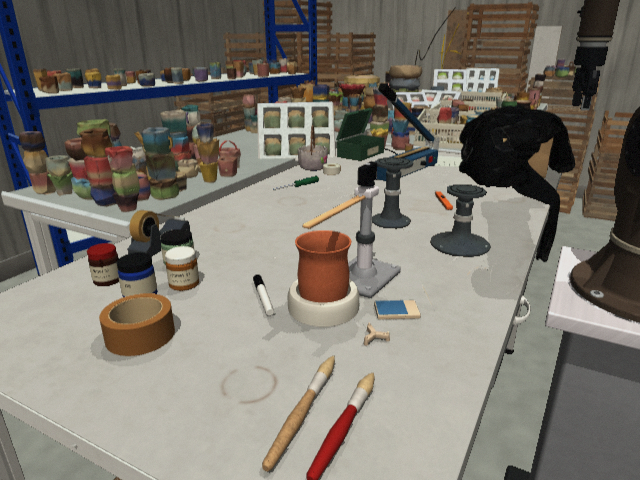

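View pics/top0.png

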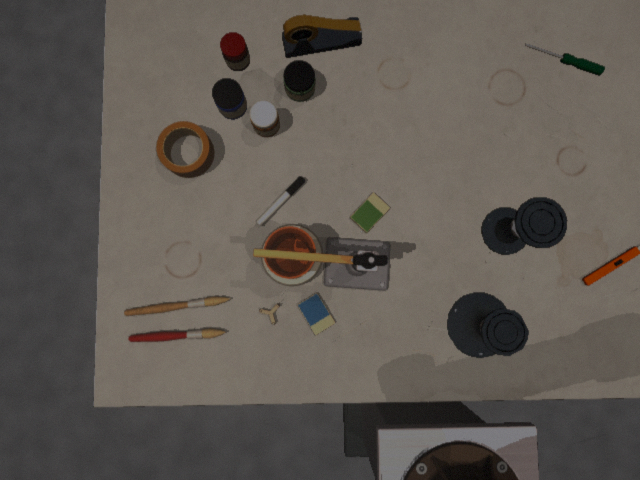

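The side view shows the black knob near (367,175), the bar running (365,197)→(305,225) above the pot (323,265). The top view shows the knob near (370,261), the bar going left to (255,253), and the base near (357,264).

```bash
cat > h.py <<'E'
import cv2, numpy as np
from plant import ctrl, vision
M={n:vision.camera_model(n) for n in("side","top")}
def ray(n,p):
    m=M[n];R=cv2.Rodrigues(m["rvec"])[0];t=np.array(m["tvec"]).ravel()
    d=R.T@np.linalg.inv(m["mtx"])@[p[0],p[1],1];return -R.T@t,d/np.linalg.norm(d)
def plane(n,p,z):
    c,d=ray(n,p);return c+d*(z-c[2])/d[2]
def tri(ps,pt):
    a,u=ray("side",ps);b,v=ray("top",pt)
    s=np.linalg.lstsq(np.c_[u,-v],b-a,rcond=None)[0]
    p,q=a+s[0]*u,b+s[1]*v;return (p+q)/2,np.linalg.norm(p-q)
def proj(n,P):
    m=M[n];return cv2.projectPoints(np.float64(P).reshape(-1,1,3),m["rvec"],m["tvec"],m["mtx"],None)[0][:,0]
E
python3 - <<'E'
import cv2,numpy as np
s=cv2.imread("pics/side0.png");t=cv2.imread("pics/top0.png")
a=cv2.resize(s[150:330,270:410],None,fx=3.2,fy=3.2,interpolation=0)[:576,:400]
a=cv2.resize(s[150:300,290:410],(400,500),interpolation=0)
b=cv2.resize(t[225:300,330:400],(400,428),interpolation=0)
c=np.zeros((500,800,3),np.uint8);c[:,:400]=a;c[:428,400:]=b
cv2.imwrite("pics/crop0.png",c)
from h import *
for n,i,r in(("side",s,(155,200,350,385)),("top",t,(240,285,340,395))):
    g=i.max(2);sub=(g[r[0]:r[1],r[2]:r[3]]<45).astype(np.uint8)
    k,l,st,ce=cv2.connectedComponentsWithStats(sub)
    for j in range(1,k):
        if st[j,4]>15: print(n,st[j]+[r[2],r[0],0,0,0],ce[j]+[r[2],r[0]])
E
```

```text
side [360 155   8   6  30] [363.06666667 156.9       ]
side [358 162  24  25 393] [367.44274809 174.2264631 ]
top [353 253  35  17 378] [369.23015873 260.13756614]
```

View pics/crop0.png

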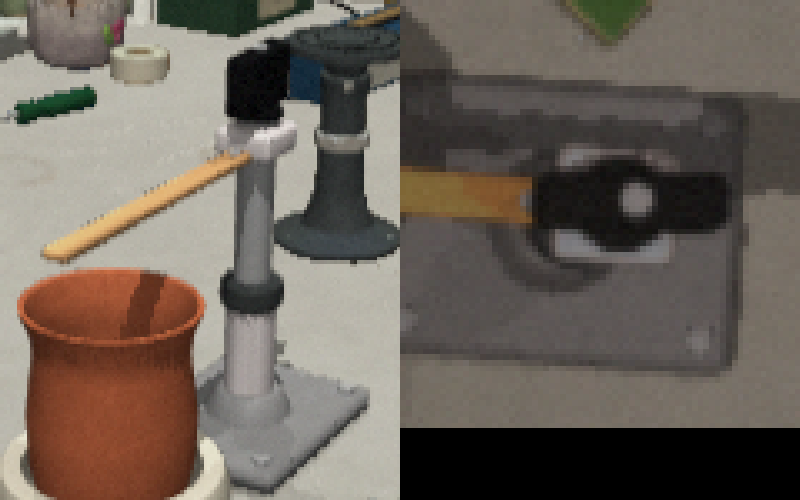

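The crops show the knob centred near side (366.5,176) and top (370.4,260.3). Its wing is parallel to the bar, whose tip is at side (305,225) and top (255,253).

Run:
```python
from h import *
np.set_printoptions(precision=4,suppress=True)
k,e=tri((366.5,176),(370.4,260.3));print("knob",k,e)
tip,e=tri((304.5,225.5),(255,253));print("tip",tip,e)
t=cv2.imread("pics/top0.png")
hsv=cv2.cvtColor(t,cv2.COLOR_BGR2HSV)
m=cv2.inRange(hsv,(15,90,110),(30,255,255));m[:240]=0;m[275:]=0;m[:,:245]=0;m[:,360:]=0
ys,xs=np.nonzero(m);print(len(xs),xs.min(),xs.max())
vx,vy,x0,y0=cv2.fitLine(np.c_[xs,ys].astype(np.float32),2,0,.01,.01).ravel()
z=tip[2]+.005
A=plane("top",(260,y0+vy/vx*(260-x0)),z);B=plane("top",(350,y0+vy/vx*(350-x0)),z)
d=(A-B)[:2];d/=np.linalg.norm(d);print("bar dir",d,"yaw of y",np.arctan2(d[1],d[0]),A,B)
n=np.array([-d[1],d[0]]);print("perp off knob from bar",n@(k[:2]-B[:2]), "along B-k",d@(B[:2]-k[:2]))
for p in ([0,0,0],):pass
from scipy.spatial.transform import Rotation as Ro
s=ctrl.read_state();R=Ro.from_quat(s["tool_rot"]).as_matrix();print(R,s["tcp_pos"])
# side & top reprojection of knob box
for sg in(-1,1):
    print(proj("top",[*(k[:2]+sg*.026*d),k[2]+.017]))
for dz in(-.017,.017): print(proj("side",k+[0,0,dz]))
```

```text
knob [0.4787 0.1934 0.2032] 0.0009460930253635468
tip [0.4947 0.3825 0.1719] 0.002915305378724419
714 253 351
bar dir [0.0869 0.9962] yaw of y 1.4838363243726616 [0.4939 0.3729 0.1769] [0.4809 0.2238 0.1769]
perp off knob from bar -0.0004507574845416498 along B-k 0.0304307621670674
[[ 0.9583  0.2857 -0.0006]
 [ 0.2857 -0.9583  0.0013]
 [-0.0002 -0.0014 -1.    ]] [ 0.1784 -0.5985  0.2306]
[[388.1442 260.9233]]
[[355.1627 258.3659]]
[[366.4734 185.1579]]
[[367.0628 166.6948]]
```

Run:
```python
from h import *
np.set_printoptions(precision=4,suppress=True)
print(tri((466,190),(502,331)),tri((393,164),(541,222)))
print("tcp in side",proj("side",[.178,-.6,.23]),"top",proj("top",[.178,-.6,.23]))
# rim: terracotta extents
s=cv2.imread("pics/side0.png");h=cv2.cvtColor(s,cv2.COLOR_BGR2HSV)
m=cv2.inRange(h,(3,120,60),(14,255,255));m[:225]=0;m[310:]=0;m[:,:285]=0;m[:,360:]=0
for y in range(228,262,2):
    x=np.nonzero(m[y])[0]; print(y,x.min() if len(x) else 0,x.max() if len(x) else 0,end="; ")
s=np.array([.478,.193]);d=np.array([.087,.996]);
from itertools import product
for z in(.12,.13,.14,.15):
    c=s+d*.105;a=np.linspace(0,6.28,80);P=np.c_[c[0]+.047*np.cos(a),c[1]+.047*np.sin(a),0*a+z]
    q=proj("side",P);print(z,q.min(0),q.max(0))
```

```text
(array([ 0.3529, -0.0462,  0.1282]), np.float64(0.0033323914285376716)) (array([ 0.5446, -0.1157,  0.146 ]), np.float64(0.00026688494745525043))
tcp in side [[578.743  111.6173]] top [[893.8202 451.0926]]
228 0 0; 230 0 0; 232 308 337; 234 302 343; 236 299 347; 238 296 349; 240 295 350; 242 295 350; 244 296 350; 246 297 349; 248 298 348; 250 299 347; 252 300 346; 254 300 346; 256 300 346; 258 300 346; 260 299 346; 0.12 [307.7394 227.8567] [363.5061 250.0234]
0.13 [307.6299 222.6201] [363.6748 244.3109]
0.14 [307.5193 217.3338] [363.8451 238.5381]
0.15 [307.4076 211.9972] [364.0172 232.704 ]
```

Emit:
{"op": "jog_arm", "data": {
  "rows": [
    {"z": -0.03},
    {"z": -0.03},
    {"z": -0.03},
    {"z": -0.03}
  ]
}}

```text
invalid input
```

Emit:
{"op": "jog_arm", "data": {
  "rows": [
    {"x": 0,"y": 0,"z": -0.03,"rx": 0,"ry": 0,"rz": 0,"hand": 0},
    {"x": 0,"y": 0,"z": -0.03,"rx": 0,"ry": 0,"rz": 0,"hand": 0},
    {"x": 0,"y": 0,"z": -0.03,"rx": 0,"ry": 0,"rz": 0,"hand": 0},
    {"x": 0,"y": 0,"z": -0.03,"rx": 0,"ry": 0,"rz": 0,"hand": 0}
  ]
}}

```text
clock: 0.5
tcp_pos: [0.1785, -0.5986, 0.3521]
tool_rot: [0.99, 0.144, -0.0, -0.0]
ft_force: [-0.2, -0.7, -0.5]
width: 0.0852
grip_force: 0.0
```

Run:
```python
from h import *
from scipy.optimize import least_squares
s=np.array([.4787,.1934]);d=np.array([.087,.996]);a=np.linspace(0,6.28,200)
def f(v):
    c=s+d*v[0];P=np.c_[c[0]+.047*np.cos(a),c[1]+.047*np.sin(a),0*a+v[1]]
    q=proj("side",P);return np.r_[q[:,0].min()-295,q[:,0].max()-350.5,q[:,1].min()-230.5]
r=least_squares(f,[.13,.13],diff_step=1e-3);print(r.x,r.fun)
print(ctrl.read_state()["tcp_pos"])
```

```text
[0.14212928 0.12766438] [-1.14136979  1.39306686  0.06871854]
[ 0.17845484 -0.59860548  0.35208485]
```

Emit:
{"op": "jog_arm", "data": {
  "rows": [
    {"x": 0.04,"y": -0.025,"z": 0,"rx": 0,"ry": 0,"rz": 0,"hand": 0},
    {"x": 0.04,"y": -0.025,"z": 0,"rx": 0,"ry": 0,"rz": 0,"hand": 0},
    {"x": 0.04,"y": -0.025,"z": 0,"rx": 0,"ry": 0,"rz": 0,"hand": 0},
    {"x": 0.04,"y": -0.025,"z": 0,"rx": 0,"ry": 0,"rz": 0,"hand": 0},
    {"x": 0.04,"y": -0.025,"z": 0,"rx": 0,"ry": 0,"rz": 0,"hand": 0},
    {"x": 0.04,"y": -0.025,"z": 0,"rx": 0,"ry": 0,"rz": 0,"hand": 0},
    {"x": 0.04,"y": -0.025,"z": 0,"rx": 0,"ry": 0,"rz": 0,"hand": 0},
    {"x": 0.04,"y": -0.025,"z": 0,"rx": 0,"ry": 0,"rz": 0,"hand": 0}
  ]
}}

```text
clock: 1.3
tcp_pos: [0.4289, -0.3141, 0.3512]
tool_rot: [0.99, 0.144, -0.0, -0.0]
ft_force: [0.3, -0.1, -0.5]
width: 0.0851
grip_force: 0.0
```

Emit:
{"op": "jog_arm", "data": {
  "rows": [
    {"x": 0.016,"y": -0.04,"z": 0,"rx": 0,"ry": 0,"rz": 0,"hand": 0},
    {"x": 0.016,"y": -0.04,"z": 0,"rx": 0,"ry": 0,"rz": 0,"hand": 0},
    {"x": 0.016,"y": -0.04,"z": 0,"rx": 0,"ry": 0,"rz": 0,"hand": 0},
    {"x": 0.016,"y": -0.04,"z": 0,"rx": 0,"ry": 0,"rz": 0,"hand": 0},
    {"x": 0.016,"y": -0.04,"z": 0,"rx": 0,"ry": 0,"rz": 0,"hand": 0},
    {"x": 0.016,"y": -0.04,"z": 0,"rx": 0,"ry": 0,"rz": 0,"hand": 0},
    {"x": 0.016,"y": -0.04,"z": 0,"rx": 0,"ry": 0,"rz": 0,"hand": 0},
    {"x": 0.016,"y": -0.04,"z": 0,"rx": 0,"ry": 0,"rz": 0,"hand": 0}
  ]
}}

```text
clock: 2.1
tcp_pos: [0.4589, 0.029, 0.3512]
tool_rot: [0.99, 0.144, -0.0, 0.0]
ft_force: [0.8, -0.1, -0.5]
width: 0.0852
grip_force: 0.0
```

Emit:
{"op": "jog_arm", "data": {
  "rows": [
    {"x": 0.016,"y": -0.038,"z": 0,"rx": 0,"ry": 0,"rz": 0,"hand": 0},
    {"x": 0.016,"y": -0.038,"z": 0,"rx": 0,"ry": 0,"rz": 0,"hand": 0},
    {"x": 0.016,"y": -0.038,"z": 0,"rx": 0,"ry": 0,"rz": 0,"hand": 0},
    {"x": 0.016,"y": -0.038,"z": 0,"rx": 0,"ry": 0,"rz": 0,"hand": 0},
    {"x": 0,"y": 0,"z": 0,"rx": 0,"ry": 0,"rz": 0,"hand": 0},
    {"x": 0,"y": 0,"z": 0,"rx": 0,"ry": 0,"rz": 0,"hand": 0}
  ]
}}

```text
clock: 2.7
tcp_pos: [0.4769, 0.1919, 0.3507]
tool_rot: [0.989, 0.145, -0.001, 0.0]
ft_force: [0.5, 0.4, -0.5]
width: 0.0855
grip_force: 0.0
```

Emit:
{"op": "jog_arm", "data": {
  "rows": [
    {"x": 0,"y": 0,"z": 0,"rx": 0,"ry": 0,"rz": -0.149,"hand": 0},
    {"x": 0,"y": 0,"z": 0,"rx": 0,"ry": 0,"rz": -0.149,"hand": 0},
    {"x": 0,"y": 0,"z": 0,"rx": 0,"ry": 0,"rz": -0.149,"hand": 0},
    {"x": 0,"y": 0,"z": 0,"rx": 0,"ry": 0,"rz": -0.149,"hand": 0},
    {"x": 0,"y": 0,"z": 0,"rx": 0,"ry": 0,"rz": -0.149,"hand": 0},
    {"x": 0,"y": 0,"z": 0,"rx": 0,"ry": 0,"rz": -0.149,"hand": 0},
    {"x": 0,"y": 0,"z": 0,"rx": 0,"ry": 0,"rz": -0.149,"hand": 0},
    {"x": 0,"y": 0,"z": 0,"rx": 0,"ry": 0,"rz": -0.149,"hand": 0}
  ]
}}

```text
clock: 3.5
tcp_pos: [0.4775, 0.1892, 0.3511]
tool_rot: [0.737, 0.676, -0.0, 0.001]
ft_force: [-0.2, 0.3, 0.2]
width: 0.0853
grip_force: 0.0
```

```bash
cat > st.py <<'E'
from h import *
from scipy.spatial.transform import Rotation as Ro
np.set_printoptions(precision=4,suppress=True)
s=ctrl.read_state();R=Ro.from_quat(s["tool_rot"]).as_matrix()
K=np.array([.4787,.1934,.2032])
print(s["tcp_pos"],s["joint_pos"],"yaw y deg",np.degrees(np.arctan2(R[1,1],R[0,1])),"tool z",R[:,2])
print("to knob in tool",R.T@(K-[0,0,.016]-s["tcp_pos"]),s["ft_force"],s["ft_torque"],s["width"],s["clock"])
E
python3 st.py
```

```text
[0.4775 0.1892 0.3511] [ 0.1164  0.259  -0.7539  1.5984  0.1815  1.3567 -0.7454] yaw y deg -4.911081265828749 tool z [ 0.     -0.0014 -1.    ]
to knob in tool [0.0045 0.0008 0.1639] [-0.2062  0.264   0.2254] [0.031  0.0025 0.0436] 0.08534374121131647 3.5
```

Emit:
{"op": "jog_arm", "data": {
  "rows": [
    {"x": 0.0045,"y": 0.001,"z": 0.03,"rx": 0,"ry": 0,"rz": 0,"hand": 0},
    {"x": 0,"y": 0,"z": 0.03,"rx": 0,"ry": 0,"rz": 0,"hand": 0},
    {"x": 0,"y": 0,"z": 0.03,"rx": 0,"ry": 0,"rz": 0,"hand": 0},
    {"x": 0,"y": 0,"z": 0.03,"rx": 0,"ry": 0,"rz": 0,"hand": 0},
    {"x": 0,"y": 0,"z": 0.02,"rx": 0,"ry": 0,"rz": 0,"hand": 0},
    {"x": 0,"y": 0,"z": 0.015,"rx": 0,"ry": 0,"rz": 0,"hand": 0},
    {"x": 0,"y": 0,"z": 0.009,"rx": 0,"ry": 0,"rz": 0,"hand": 0},
    {"x": 0,"y": 0,"z": 0,"rx": 0,"ry": 0,"rz": 0,"hand": 0}
  ]
}}

```text
clock: 4.3
tcp_pos: [0.4784, 0.194, 0.1863]
tool_rot: [0.738, 0.674, -0.001, 0.0]
ft_force: [-0.7, 0.5, 0.6]
width: 0.0855
grip_force: 0.0
```

```bash
python3 st.py
python3 - <<'E'
from h import *
s=vision.get_image("side")[:,:,::-1];t=vision.get_image("top")[:,:,::-1]
a=cv2.resize(s[110:260,290:410],(400,500),interpolation=0)
b=cv2.resize(t[215:310,320:415],(400,400),interpolation=0)
c=np.zeros((500,800,3),np.uint8);c[:,:400]=a;c[:400,400:]=b
cv2.imwrite("pics/crop1.png",c)
E
```

```text
[0.4784 0.194  0.1863] [ 0.0545  0.4001 -0.7148  1.8493  0.3071  1.0073 -0.879 ] yaw y deg -5.198577991985187 tool z [-0.0016 -0.0015 -1.    ]
to knob in tool [-0.0006  0.0003 -0.0009] [-0.7264  0.4969  0.6086] [-0.0314 -0.0132 -0.0053] 0.08550343945630996 4.3
```

View pics/crop1.png

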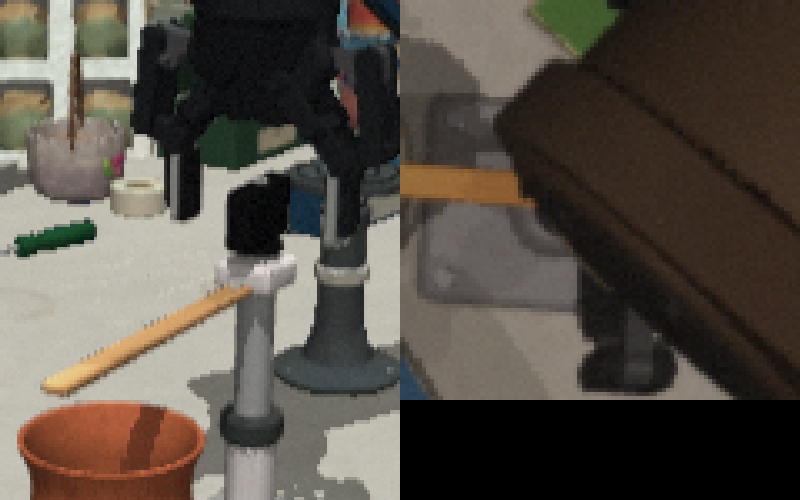

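The open fingers straddle the wing (crop: left tip (185,215), right tip (337,245), wing (257,215)), so I'm closing now.

Emit:
{"op": "jog_arm", "data": {
  "rows": [
    {"x": 0,"y": 0,"z": 0,"rx": 0,"ry": 0,"rz": 0,"hand": 1},
    {"x": 0,"y": 0,"z": 0,"rx": 0,"ry": 0,"rz": 0,"hand": 1},
    {"x": 0,"y": 0,"z": 0,"rx": 0,"ry": 0,"rz": 0,"hand": 1},
    {"x": 0,"y": 0,"z": 0,"rx": 0,"ry": 0,"rz": 0,"hand": 1},
    {"x": 0,"y": 0,"z": 0,"rx": 0,"ry": 0,"rz": 0,"hand": 1},
    {"x": 0,"y": 0,"z": 0,"rx": 0,"ry": 0,"rz": 0,"hand": 1},
    {"x": 0,"y": 0,"z": 0,"rx": 0,"ry": 0,"rz": 0,"hand": 1},
    {"x": 0,"y": 0,"z": 0,"rx": 0,"ry": 0,"rz": 0,"hand": 1}
  ]
}}

```text
clock: 5.2
tcp_pos: [0.4779, 0.1958, 0.1871]
tool_rot: [0.738, 0.675, -0.001, -0.0]
ft_force: [-5.4, -0.0, 0.8]
width: 0.0243
grip_force: 58.8
```

Emit:
{"op": "jog_arm", "data": {
  "rows": [
    {"x": 0,"y": 0,"z": 0,"rx": 0,"ry": 0,"rz": 0,"hand": 1},
    {"x": 0,"y": 0,"z": 0,"rx": 0,"ry": 0,"rz": 0,"hand": 1},
    {"x": 0,"y": 0,"z": 0,"rx": 0,"ry": 0,"rz": 0,"hand": 1},
    {"x": 0,"y": 0,"z": 0,"rx": 0,"ry": 0,"rz": 0,"hand": 1}
  ]
}}

```text
clock: 5.6
tcp_pos: [0.4779, 0.1958, 0.1871]
tool_rot: [0.738, 0.675, -0.001, -0.0]
ft_force: [-5.5, 0.4, 0.9]
width: 0.0243
grip_force: 58.8
```

```bash
python3 st.py
```

```text
[0.4779 0.1958 0.1871] [ 0.0532  0.3996 -0.7168  1.8484  0.3063  1.0079 -0.8794] yaw y deg -5.076944830632597 tool z [-0.0013 -0.0002 -1.    ]
to knob in tool [-0.0023  0.001  -0.0001] [-5.523   0.4149  0.8656] [ 0.1088  1.1238 -0.053 ] 0.024347891155995515 5.6
```

Emit:
{"op": "jog_arm", "data": {
  "rows": [
    {"x": 0,"y": 0,"z": 0,"rx": 0,"ry": 0,"rz": -0.04,"hand": 1},
    {"x": 0,"y": 0,"z": 0,"rx": 0,"ry": 0,"rz": -0.04,"hand": 1},
    {"x": 0,"y": 0,"z": 0,"rx": 0,"ry": 0,"rz": -0.04,"hand": 1},
    {"x": 0,"y": 0,"z": 0,"rx": 0,"ry": 0,"rz": -0.04,"hand": 1},
    {"x": 0,"y": 0,"z": 0,"rx": 0,"ry": 0,"rz": -0.04,"hand": 1}
  ]
}}

```text
clock: 6.1
tcp_pos: [0.4779, 0.1958, 0.1871]
tool_rot: [0.666, 0.746, -0.0, -0.0]
ft_force: [-4.6, 0.7, 1.4]
width: 0.0247
grip_force: 58.8
```

```bash
python3 st.py
```

```text
[0.4779 0.1958 0.1871] [ 0.0859  0.4121 -0.7643  1.846   0.3314  1.0164 -0.7013] yaw y deg 6.475446070372294 tool z [-0.0012 -0.0002 -1.    ]
to knob in tool [-0.0025  0.0005 -0.0001] [-4.6226  0.7056  1.4463] [ 0.1222  1.0762 -0.0266] 0.02465091512279947 6.1
```

Emit:
{"op": "jog_arm", "data": {
  "rows": [
    {"x": 0,"y": 0,"z": 0,"rx": 0,"ry": 0,"rz": -0.05,"hand": 1},
    {"x": 0,"y": 0,"z": 0,"rx": 0,"ry": 0,"rz": -0.05,"hand": 1},
    {"x": 0,"y": 0,"z": 0,"rx": 0,"ry": 0,"rz": -0.05,"hand": 1},
    {"x": 0,"y": 0,"z": 0,"rx": 0,"ry": 0,"rz": -0.05,"hand": 1},
    {"x": 0,"y": 0,"z": 0,"rx": 0,"ry": 0,"rz": -0.05,"hand": 1},
    {"x": 0,"y": 0,"z": 0,"rx": 0,"ry": 0,"rz": -0.05,"hand": 1}
  ]
}}

```text
clock: 6.7
tcp_pos: [0.4781, 0.1959, 0.1871]
tool_rot: [0.547, 0.837, -0.0, -0.0]
ft_force: [-4.8, 0.7, 0.0]
width: 0.0242
grip_force: 58.8
```

```bash
python3 st.py
```

```text
[0.4781 0.1959 0.1871] [ 0.1341  0.4333 -0.8364  1.8425  0.3711  1.0309 -0.4383] yaw y deg 23.682329157995433 tool z [-0.001 -0.    -1.   ]
to knob in tool [-0.0025 -0.0004 -0.0001] [-4.8488  0.6673  0.0313] [0.1977 0.9835 0.0091] 0.024228607054194724 6.7
```

Run:
```python
from h import *
s=vision.get_image("side")[:,:,::-1]
a=cv2.resize(s[120:220,310:430],(720,600),interpolation=0)
cv2.imwrite("pics/crop2.png",a)
```

```text
(no output)
```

View pics/crop2.png

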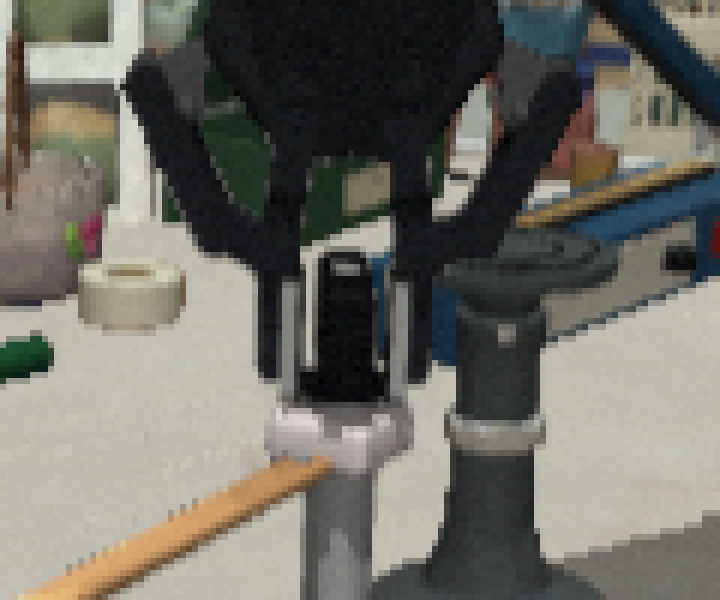

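The wing is end-on at (345,330) and turned with the gripper. The pads are holding a wider hub disc at the wing's foot (345,385), so I'll regrip 8 mm higher on the wing itself.

Emit:
{"op": "jog_arm", "data": {
  "rows": [
    {"x": 0,"y": 0,"z": 0,"rx": 0,"ry": 0,"rz": 0,"hand": 0.5},
    {"x": 0,"y": 0,"z": 0,"rx": 0,"ry": 0,"rz": 0,"hand": 0.5},
    {"x": 0,"y": 0,"z": 0,"rx": 0,"ry": 0,"rz": 0,"hand": 0.5},
    {"x": -0.002,"y": 0,"z": -0.004,"rx": 0,"ry": 0,"rz": 0,"hand": 0.5},
    {"x": 0,"y": 0,"z": -0.004,"rx": 0,"ry": 0,"rz": 0,"hand": 0.5},
    {"x": 0,"y": 0,"z": 0,"rx": 0,"ry": 0,"rz": 0,"hand": 0.5}
  ]
}}

```text
clock: 7.35
tcp_pos: [0.48, 0.1941, 0.1961]
tool_rot: [0.548, 0.836, 0.001, 0.0]
ft_force: [0.3, -0.3, -0.1]
width: 0.0429
grip_force: 0.0
```

```bash
python3 st.py
```

```text
[0.48   0.1941 0.1961] [ 0.1431  0.4235 -0.8405  1.8305  0.3619  1.0471 -0.4275] yaw y deg 23.516893458524965 tool z [ 0.0013  0.0004 -1.    ]
to knob in tool [-0.0001 -0.0014  0.0089] [ 0.2618 -0.3498 -0.0551] [0.0373 0.0071 0.0608] 0.04291387118738524 7.35
```

Emit:
{"op": "jog_arm", "data": {
  "rows": [
    {"x": 0,"y": 0,"z": 0,"rx": 0,"ry": 0,"rz": 0,"hand": 1},
    {"x": 0,"y": 0,"z": 0,"rx": 0,"ry": 0,"rz": 0,"hand": 1},
    {"x": 0,"y": 0,"z": 0,"rx": 0,"ry": 0,"rz": 0,"hand": 1},
    {"x": 0,"y": 0,"z": 0,"rx": 0,"ry": 0,"rz": 0,"hand": 1},
    {"x": 0,"y": 0,"z": 0,"rx": 0,"ry": 0,"rz": 0,"hand": 1},
    {"x": 0,"y": 0,"z": 0,"rx": 0,"ry": 0,"rz": 0,"hand": 1},
    {"x": 0,"y": 0,"z": 0,"rx": 0,"ry": 0,"rz": 0,"hand": 1}
  ]
}}

```text
clock: 8.05
tcp_pos: [0.4791, 0.1939, 0.1951]
tool_rot: [0.548, 0.837, -0.0, -0.0]
ft_force: [-5.0, -1.1, 0.5]
width: 0.0152
grip_force: 60.5
```

```bash
python3 st.py
```

```text
[0.4791 0.1939 0.1951] [ 0.1426  0.4244 -0.8404  1.832   0.3619  1.047  -0.4276] yaw y deg 23.558320321930687 tool z [-0.0007 -0.0003 -1.    ]
to knob in tool [-0.0003 -0.0005  0.0079] [-4.9978 -1.1383  0.4786] [-0.0694  0.8081  0.0073] 0.015227366034858018 8.05
```

Emit:
{"op": "jog_arm", "data": {
  "rows": [
    {"x": 0,"y": -0.001,"z": 0,"rx": 0,"ry": 0,"rz": -0.05,"hand": 1},
    {"x": 0,"y": 0,"z": 0,"rx": 0,"ry": 0,"rz": -0.05,"hand": 1},
    {"x": 0,"y": 0,"z": 0,"rx": 0,"ry": 0,"rz": -0.05,"hand": 1},
    {"x": 0,"y": 0,"z": 0,"rx": 0,"ry": 0,"rz": -0.05,"hand": 1},
    {"x": 0,"y": 0,"z": 0,"rx": 0,"ry": 0,"rz": -0.05,"hand": 1},
    {"x": 0,"y": 0,"z": 0,"rx": 0,"ry": 0,"rz": -0.05,"hand": 1},
    {"x": 0,"y": 0,"z": 0,"rx": 0,"ry": 0,"rz": -0.05,"hand": 1},
    {"x": 0,"y": 0,"z": 0,"rx": 0,"ry": 0,"rz": -0.05,"hand": 1}
  ]
}}

```text
clock: 8.85
tcp_pos: [0.4798, 0.1944, 0.1953]
tool_rot: [0.37, 0.929, 0.002, 0.001]
ft_force: [2.9, 4.3, -6.9]
width: 0.0153
grip_force: 59.4
```

Emit:
{"op": "jog_arm", "data": {
  "rows": [
    {"x": 0,"y": 0,"z": 0,"rx": 0,"ry": 0,"rz": -0.05,"hand": 1},
    {"x": 0,"y": 0,"z": 0,"rx": 0,"ry": 0,"rz": -0.05,"hand": 1},
    {"x": 0,"y": 0,"z": 0,"rx": 0,"ry": 0,"rz": -0.04,"hand": 1},
    {"x": 0,"y": 0,"z": 0,"rx": 0,"ry": 0,"rz": 0,"hand": 1},
    {"x": 0,"y": 0,"z": 0,"rx": 0,"ry": 0,"rz": 0,"hand": 1},
    {"x": 0,"y": 0,"z": 0,"rx": 0,"ry": 0,"rz": 0,"hand": 1}
  ]
}}

```text
clock: 9.45
tcp_pos: [0.48, 0.1947, 0.1954]
tool_rot: [0.305, 0.952, 0.002, 0.001]
ft_force: [4.4, 4.1, -7.0]
width: 0.0149
grip_force: 59.5
```

```bash
python3 st.py
```

```text
[0.48   0.1947 0.1954] [ 0.2267  0.4698 -0.9739  1.8268  0.4388  1.0753  0.0401] yaw y deg 54.48313519701621 tool z [ 0.0025  0.0031 -1.    ]
to knob in tool [ 0.0003 -0.0019  0.0082] [ 4.3897  4.1432 -6.9785] [ 1.0893 -0.865  -0.0016] 0.014879053953886928 9.45
```

Emit:
{"op": "jog_arm", "data": {
  "rows": [
    {"x": 0,"y": 0,"z": 0.003,"rx": 0,"ry": 0,"rz": 0,"hand": 1},
    {"x": 0,"y": 0,"z": 0.003,"rx": 0,"ry": 0,"rz": 0,"hand": 1},
    {"x": 0,"y": 0,"z": 0,"rx": 0,"ry": 0,"rz": 0,"hand": 1},
    {"x": 0,"y": 0,"z": 0,"rx": 0,"ry": 0,"rz": 0,"hand": 1}
  ]
}}

```text
clock: 9.85
tcp_pos: [0.48, 0.1947, 0.1895]
tool_rot: [0.305, 0.952, 0.002, 0.001]
ft_force: [5.0, 6.2, -5.6]
width: 0.0153
grip_force: 59.9
```

```bash
python3 st.py
```

```text
[0.48   0.1947 0.1895] [ 0.2223  0.4759 -0.9693  1.8345  0.4463  1.064   0.0333] yaw y deg 54.48533285029988 tool z [ 0.0027  0.0028 -1.    ]
to knob in tool [ 0.0003 -0.0018  0.0023] [ 5.0248  6.204  -5.6042] [ 1.3337 -1.2417  0.0246] 0.01526179205595189 9.85
```

Emit:
{"op": "jog_arm", "data": {
  "rows": [
    {"x": 0,"y": 0.0006,"z": 0,"rx": 0,"ry": 0,"rz": 0,"hand": 1},
    {"x": 0,"y": 0,"z": 0,"rx": 0,"ry": 0,"rz": 0,"hand": 1},
    {"x": 0,"y": 0,"z": 0,"rx": 0,"ry": 0,"rz": 0,"hand": 1}
  ]
}}

```text
clock: 10.15
tcp_pos: [0.48, 0.1947, 0.1895]
tool_rot: [0.305, 0.952, 0.001, 0.001]
ft_force: [4.3, 4.3, -2.1]
width: 0.0149
grip_force: 60.1
```

```bash
python3 st.py
cat > bar.py <<'E'
from h import *
import sys
s=vision.get_image("side")[:,:,::-1];cv2.imwrite(f"pics/bar_{sys.argv[1]}.png",s)
for f in("pics/side0.png",f"pics/bar_{sys.argv[1]}.png"):
    i=cv2.imread(f);h=cv2.cvtColor(i,cv2.COLOR_BGR2HSV)
    m=cv2.inRange(h,(13,90,110),(28,255,255));m[:190]=0;m[262:]=0;m[:,:298]=0;m[:,364:]=0
    k,l,st,c=cv2.connectedComponentsWithStats(m);j=1+np.argmax(st[1:,4]);ys,xs=np.nonzero(l==j)
    v=cv2.fitLine(np.c_[xs,ys].astype(np.float32),2,0,.01,.01).ravel()
    print(f,len(xs),xs.min(),"row at col 315/340",v[3]+v[1]/v[0]*(np.array([315,340])-v[2]))
for p in([.4909,.333,.162],[.4909,.333,.152]):print(proj("side",p))
E
python3 bar.py a
```

```text
[0.48   0.1947 0.1895] [ 0.2211  0.4764 -0.9689  1.8337  0.4466  1.0655  0.0327] yaw y deg 54.48239248500929 tool z [ 0.0021  0.0018 -1.    ]
to knob in tool [ 0.0003 -0.0019  0.0023] [ 4.3082  4.3353 -2.0542] [ 1.0123 -0.9671  0.014 ] 0.014867623635402727 10.15
pics/side0.png 369 303 row at col 315/340 [220.71302966 207.52056823]
pics/bar_a.png 375 303 row at col 315/340 [225.04333206 211.55655481]
[[323.44361006 221.5435442 ]]
[[323.47612981 227.34957634]]
```

Emit:
{"op": "jog_arm", "data": {
  "rows": [
    {"x": 0,"y": 0.0004,"z": 0.002,"rx": 0,"ry": 0,"rz": 0,"hand": 1},
    {"x": 0,"y": 0,"z": 0.002,"rx": 0,"ry": 0,"rz": 0,"hand": 1},
    {"x": 0,"y": 0,"z": 0.002,"rx": 0,"ry": 0,"rz": 0,"hand": 1},
    {"x": 0,"y": 0,"z": 0.002,"rx": 0,"ry": 0,"rz": 0,"hand": 1}
  ]
}}

```text
clock: 10.6
tcp_pos: [0.48, 0.1948, 0.1815]
tool_rot: [0.305, 0.952, 0.001, 0.001]
ft_force: [4.9, 3.7, 0.5]
width: 0.0152
grip_force: 60.7
```

Emit:
{"op": "jog_arm", "data": {
  "rows": [
    {"x": 0,"y": 0,"z": 0.001,"rx": 0,"ry": 0,"rz": 0,"hand": 1},
    {"x": 0,"y": 0,"z": 0.001,"rx": 0,"ry": 0,"rz": 0,"hand": 1},
    {"x": 0,"y": 0,"z": 0.001,"rx": 0,"ry": 0,"rz": 0,"hand": 1}
  ]
}}

```text
clock: 10.9
tcp_pos: [0.48, 0.1947, 0.1785]
tool_rot: [0.305, 0.952, 0.001, 0.001]
ft_force: [5.4, 3.2, 1.6]
width: 0.0153
grip_force: 60.6
```

```bash
python3 st.py;python3 bar.py b
```

```text
[0.48   0.1947 0.1785] [ 0.2122  0.4885 -0.9598  1.847   0.4607  1.0455  0.0196] yaw y deg 54.47067754884084 tool z [ 0.0017  0.001  -1.    ]
to knob in tool [ 0.0003 -0.0018 -0.0087] [5.3501 3.1575 1.6456] [ 0.872  -1.0106  0.0047] 0.015283000926383636 10.9
pics/side0.png 369 303 row at col 315/340 [220.71302966 207.52056823]
pics/bar_b.png 386 303 row at col 315/340 [231.43940673 217.55239771]
[[323.44361006 221.5435442 ]]
[[323.47612981 227.34957634]]
```

Emit:
{"op": "jog_arm", "data": {
  "rows": [
    {"x": 0,"y": 0,"z": 0.001,"rx": 0,"ry": 0,"rz": 0,"hand": 1},
    {"x": 0,"y": 0,"z": 0.001,"rx": 0,"ry": 0,"rz": 0,"hand": 1},
    {"x": 0,"y": 0,"z": 0.001,"rx": 0,"ry": 0,"rz": 0,"hand": 1}
  ]
}}

```text
clock: 11.25
tcp_pos: [0.48, 0.1947, 0.1755]
tool_rot: [0.305, 0.952, 0.001, 0.001]
ft_force: [4.3, 2.7, 2.2]
width: 0.0153
grip_force: 60.6
```

Emit:
{"op": "jog_arm", "data": {
  "rows": [
    {"x": 0,"y": 0,"z": 0.001,"rx": 0,"ry": 0,"rz": 0,"hand": 1},
    {"x": 0,"y": 0,"z": 0.001,"rx": 0,"ry": 0,"rz": 0,"hand": 1}
  ]
}}

```text
clock: 11.45
tcp_pos: [0.48, 0.1947, 0.1735]
tool_rot: [0.305, 0.952, 0.001, 0.001]
ft_force: [4.6, 3.6, 0.7]
width: 0.0151
grip_force: 60.6
```

Emit:
{"op": "jog_arm", "data": {
  "rows": [
    {"x": 0,"y": 0,"z": 0.001,"rx": 0,"ry": 0,"rz": 0,"hand": 1},
    {"x": 0,"y": 0,"z": 0.001,"rx": 0,"ry": 0,"rz": 0,"hand": 1}
  ]
}}

```text
clock: 11.65
tcp_pos: [0.48, 0.1947, 0.1715]
tool_rot: [0.305, 0.952, 0.001, 0.001]
ft_force: [4.0, 2.6, 1.3]
width: 0.0153
grip_force: 60.6
```

Emit:
{"op": "jog_arm", "data": {
  "rows": [
    {"x": 0,"y": 0,"z": 0.001,"rx": 0,"ry": 0,"rz": 0,"hand": 1},
    {"x": 0,"y": 0,"z": 0.001,"rx": 0,"ry": 0,"rz": 0,"hand": 1}
  ]
}}

```text
clock: 11.85
tcp_pos: [0.48, 0.1947, 0.1695]
tool_rot: [0.305, 0.952, 0.001, 0.001]
ft_force: [4.5, 3.1, 1.8]
width: 0.0151
grip_force: 60.6
```

```bash
python3 st.py;python3 bar.py c
```

```text
[0.48   0.1947 0.1695] [ 0.2053  0.4983 -0.9523  1.858   0.4723  1.0284  0.0093] yaw y deg 54.47643572434771 tool z [ 0.0017  0.001  -1.    ]
to knob in tool [ 0.0003 -0.0018 -0.0177] [4.4878 3.0516 1.8257] [ 0.8168 -0.9621  0.0029] 0.015051450426898448 11.85
pics/side0.png 369 303 row at col 315/340 [220.71302966 207.52056823]
pics/bar_c.png 401 303 row at col 315/340 [236.78094936 222.54529041]
[[323.44361006 221.5435442 ]]
[[323.47612981 227.34957634]]
```

Emit:
{"op": "jog_arm", "data": {
  "rows": [
    {"x": 0,"y": 0,"z": 0.001,"rx": 0,"ry": 0,"rz": 0,"hand": 1},
    {"x": 0,"y": 0,"z": 0.0005,"rx": 0,"ry": 0,"rz": 0,"hand": 1},
    {"x": 0,"y": 0,"z": 0.0005,"rx": 0,"ry": 0,"rz": 0,"hand": 1}
  ]
}}

```text
clock: 12.2
tcp_pos: [0.48, 0.1947, 0.1675]
tool_rot: [0.305, 0.952, 0.001, 0.001]
ft_force: [4.3, 2.9, 1.0]
width: 0.0153
grip_force: 60.6
```

Emit:
{"op": "jog_arm", "data": {
  "rows": [
    {"x": 0,"y": 0,"z": 0.0005,"rx": 0,"ry": 0,"rz": 0,"hand": 1},
    {"x": 0,"y": 0,"z": 0.0005,"rx": 0,"ry": 0,"rz": 0,"hand": 1}
  ]
}}

```text
clock: 12.4
tcp_pos: [0.48, 0.1947, 0.1665]
tool_rot: [0.305, 0.952, 0.001, 0.001]
ft_force: [4.9, 3.8, 1.3]
width: 0.0153
grip_force: 60.6
```

Emit:
{"op": "jog_arm", "data": {
  "rows": [
    {"x": 0,"y": 0,"z": 0.0005,"rx": 0,"ry": 0,"rz": 0,"hand": 1},
    {"x": 0,"y": 0,"z": 0.0005,"rx": 0,"ry": 0,"rz": 0,"hand": 1}
  ]
}}

```text
clock: 12.6
tcp_pos: [0.48, 0.1947, 0.1655]
tool_rot: [0.305, 0.952, 0.001, 0.001]
ft_force: [4.0, 2.5, 2.1]
width: 0.0152
grip_force: 60.6
```

Emit:
{"op": "jog_arm", "data": {
  "rows": [
    {"x": 0,"y": 0,"z": 0.0005,"rx": 0,"ry": 0,"rz": 0,"hand": 1},
    {"x": 0,"y": 0,"z": 0.0005,"rx": 0,"ry": 0,"rz": 0,"hand": 1}
  ]
}}

```text
clock: 12.8
tcp_pos: [0.48, 0.1948, 0.1645]
tool_rot: [0.305, 0.952, 0.001, 0.001]
ft_force: [4.4, 3.0, 2.1]
width: 0.0149
grip_force: 60.6
```

Emit:
{"op": "jog_arm", "data": {
  "rows": [
    {"x": 0,"y": 0,"z": 0.0005,"rx": 0,"ry": 0,"rz": 0,"hand": 1},
    {"x": 0,"y": 0,"z": 0.0005,"rx": 0,"ry": 0,"rz": 0,"hand": 1}
  ]
}}

```text
clock: 13.0
tcp_pos: [0.48, 0.1947, 0.1635]
tool_rot: [0.305, 0.952, 0.001, 0.001]
ft_force: [4.1, 3.8, 0.4]
width: 0.0149
grip_force: 60.6
```

```bash
python3 st.py;python3 bar.py d
python3 - <<'E'
import cv2
i=cv2.imread("pics/bar_d.png");cv2.imwrite("pics/crop3.png",cv2.resize(i[170:270,285:405],(720,600),interpolation=0))
E
```

```text
[0.48   0.1947 0.1635] [ 0.2006  0.505  -0.9471  1.8651  0.4802  1.0171  0.0022] yaw y deg 54.47486733720955 tool z [ 0.0016  0.001  -1.    ]
to knob in tool [ 0.0003 -0.0018 -0.0237] [4.0569 3.8425 0.4361] [ 0.7843 -1.0121  0.0634] 0.014850173193418895 13.0
pics/side0.png 369 303 row at col 315/340 [220.71302966 207.52056823]
pics/bar_d.png 404 303 row at col 315/340 [240.31903176 225.84437608]
[[323.44361006 221.5435442 ]]
[[323.47612981 227.34957634]]
```

View pics/crop3.png

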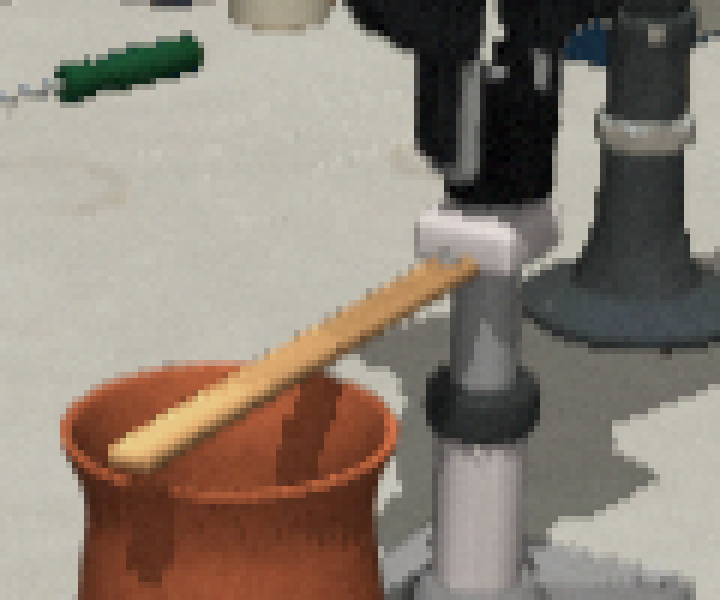

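The bar tip (crop (130,465)) is still slightly above the near rim at about (150,485), with no contact yet. I'll keep going in half-millimetre steps.

Emit:
{"op": "jog_arm", "data": {
  "rows": [
    {"x": 0,"y": 0,"z": 0.0005,"rx": 0,"ry": 0,"rz": 0,"hand": 1},
    {"x": 0,"y": 0,"z": 0.0005,"rx": 0,"ry": 0,"rz": 0,"hand": 1}
  ]
}}

```text
clock: 13.25
tcp_pos: [0.48, 0.1947, 0.1625]
tool_rot: [0.305, 0.952, 0.001, 0.001]
ft_force: [3.5, 3.4, 0.7]
width: 0.0153
grip_force: 60.6
```

Emit:
{"op": "jog_arm", "data": {
  "rows": [
    {"x": 0,"y": 0,"z": 0.0005,"rx": 0,"ry": 0,"rz": 0,"hand": 1},
    {"x": 0,"y": 0,"z": 0.0005,"rx": 0,"ry": 0,"rz": 0,"hand": 1}
  ]
}}

```text
clock: 13.45
tcp_pos: [0.48, 0.1947, 0.1615]
tool_rot: [0.305, 0.952, 0.001, 0.001]
ft_force: [4.3, 4.0, 1.0]
width: 0.0152
grip_force: 60.6
```

Emit:
{"op": "jog_arm", "data": {
  "rows": [
    {"x": 0,"y": 0,"z": 0.0005,"rx": 0,"ry": 0,"rz": 0,"hand": 1},
    {"x": 0,"y": 0,"z": 0.0005,"rx": 0,"ry": 0,"rz": 0,"hand": 1}
  ]
}}

```text
clock: 13.65
tcp_pos: [0.48, 0.1947, 0.1605]
tool_rot: [0.305, 0.952, 0.001, 0.001]
ft_force: [4.2, 3.6, 1.4]
width: 0.0152
grip_force: 60.6
```

```bash
python3 st.py;python3 bar.py e
```

```text
[0.48   0.1947 0.1605] [ 0.1982  0.5083 -0.9444  1.8687  0.4842  1.0114 -0.0013] yaw y deg 54.47440746600828 tool z [ 0.0017  0.001  -1.    ]
to knob in tool [ 0.0003 -0.0018 -0.0267] [4.1722 3.6312 1.4465] [ 0.8403 -1.0048 -0.0245] 0.015217642117370362 13.65
pics/side0.png 369 303 row at col 315/340 [220.71302966 207.52056823]
pics/bar_e.png 401 303 row at col 315/340 [241.97601814 227.47216363]
[[323.44361006 221.5435442 ]]
[[323.47612981 227.34957634]]
```

Emit:
{"op": "jog_arm", "data": {
  "rows": [
    {"x": 0,"y": 0,"z": 0.0005,"rx": 0,"ry": 0,"rz": 0,"hand": 1},
    {"x": 0,"y": 0,"z": 0.0005,"rx": 0,"ry": 0,"rz": 0,"hand": 1}
  ]
}}

```text
clock: 13.9
tcp_pos: [0.48, 0.1947, 0.1595]
tool_rot: [0.305, 0.952, 0.001, 0.001]
ft_force: [4.5, 3.0, 2.4]
width: 0.0152
grip_force: 60.6
```

Emit:
{"op": "jog_arm", "data": {
  "rows": [
    {"x": 0,"y": 0,"z": 0.0005,"rx": 0,"ry": 0,"rz": 0,"hand": 1},
    {"x": 0,"y": 0,"z": 0.0005,"rx": 0,"ry": 0,"rz": 0,"hand": 1}
  ]
}}

```text
clock: 14.1
tcp_pos: [0.48, 0.1947, 0.1585]
tool_rot: [0.305, 0.952, 0.001, 0.001]
ft_force: [4.0, 3.8, 0.9]
width: 0.0152
grip_force: 60.6
```

Emit:
{"op": "jog_arm", "data": {
  "rows": [
    {"x": 0,"y": 0,"z": 0.0005,"rx": 0,"ry": 0,"rz": 0,"hand": 1},
    {"x": 0,"y": 0,"z": 0.0005,"rx": 0,"ry": 0,"rz": 0,"hand": 1}
  ]
}}

```text
clock: 14.3
tcp_pos: [0.48, 0.1947, 0.1575]
tool_rot: [0.305, 0.952, 0.001, 0.001]
ft_force: [4.6, 3.3, 2.0]
width: 0.0152
grip_force: 60.6
```

Emit:
{"op": "jog_arm", "data": {
  "rows": [
    {"x": 0,"y": 0,"z": 0.0005,"rx": 0,"ry": 0,"rz": 0,"hand": 1},
    {"x": 0,"y": 0,"z": 0.0005,"rx": 0,"ry": 0,"rz": 0,"hand": 1}
  ]
}}

```text
clock: 14.5
tcp_pos: [0.48, 0.1947, 0.1565]
tool_rot: [0.305, 0.952, 0.001, 0.001]
ft_force: [3.9, 2.5, 0.9]
width: 0.0153
grip_force: 60.6
```

```bash
python3 st.py;python3 bar.py f
```

```text
[0.48   0.1947 0.1565] [ 0.1951  0.5128 -0.9408  1.8733  0.4896  1.0039 -0.0062] yaw y deg 54.47118325653498 tool z [ 0.0017  0.001  -1.    ]
to knob in tool [ 0.0003 -0.0017 -0.0307] [3.9175 2.496  0.9073] [ 0.8438 -1.0182 -0.0059] 0.015254329604887474 14.5
pics/side0.png 369 303 row at col 315/340 [220.71302966 207.52056823]
pics/bar_f.png 404 303 row at col 315/340 [244.26164782 229.64302009]
[[323.44361006 221.5435442 ]]
[[323.47612981 227.34957634]]
```

Emit:
{"op": "jog_arm", "data": {
  "rows": [
    {"x": 0,"y": 0,"z": 0.0005,"rx": 0,"ry": 0,"rz": 0,"hand": 1},
    {"x": 0,"y": 0,"z": 0.0005,"rx": 0,"ry": 0,"rz": 0,"hand": 1}
  ]
}}

```text
clock: 14.75
tcp_pos: [0.48, 0.1948, 0.1555]
tool_rot: [0.305, 0.952, 0.001, 0.001]
ft_force: [4.8, 2.9, 1.9]
width: 0.0155
grip_force: 60.6
```

Emit:
{"op": "jog_arm", "data": {
  "rows": [
    {"x": 0,"y": 0,"z": 0.0005,"rx": 0,"ry": 0,"rz": 0,"hand": 1},
    {"x": 0,"y": 0,"z": 0.0005,"rx": 0,"ry": 0,"rz": 0,"hand": 1}
  ]
}}

```text
clock: 14.95
tcp_pos: [0.48, 0.1948, 0.1546]
tool_rot: [0.305, 0.952, 0.001, 0.001]
ft_force: [3.9, 2.7, 3.3]
width: 0.0152
grip_force: 60.6
```

```bash
python3 st.py;python3 bar.py g
python3 - <<'E'
import cv2
i=cv2.imread("pics/bar_g.png");cv2.imwrite("pics/crop4.png",cv2.resize(i[205:275,285:369],(720,600),interpolation=0))
E
```

```text
[0.48   0.1948 0.1546] [ 0.1934  0.5151 -0.939   1.8756  0.4923  1.0001 -0.0085] yaw y deg 54.47639210819266 tool z [ 0.0017  0.0011 -1.    ]
to knob in tool [ 0.0003 -0.0018 -0.0327] [3.9468 2.6943 3.2669] [ 0.7417 -0.9613 -0.0049] 0.015205863417117792 14.95
pics/side0.png 369 303 row at col 315/340 [220.71302966 207.52056823]
pics/bar_g.png 409 303 row at col 315/340 [245.29812957 230.54474766]
[[323.44361006 221.5435442 ]]
[[323.47612981 227.34957634]]
```

View pics/crop4.png

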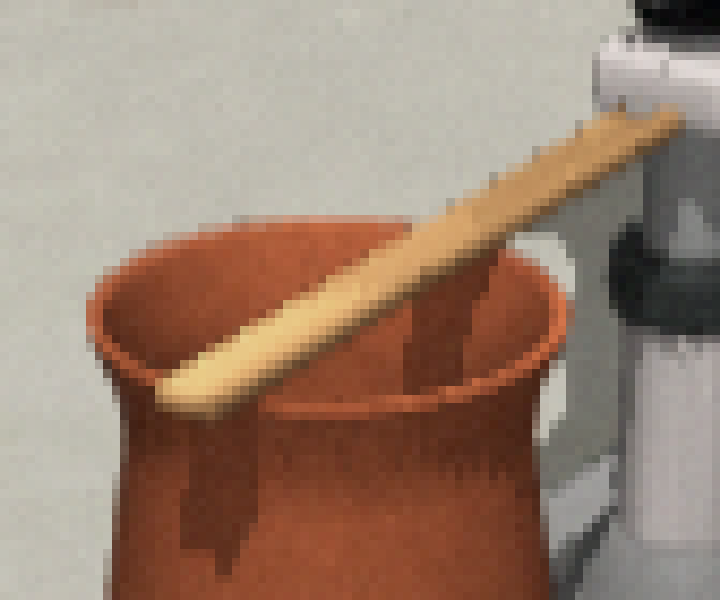

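The bar's end (190,395) now meets the near rim, its shadow joins it at the rim, and Fz is starting to rise. I'll confirm with small steps.

Emit:
{"op": "jog_arm", "data": {
  "rows": [
    {"x": 0,"y": 0,"z": 0.0005,"rx": 0,"ry": 0,"rz": 0,"hand": 1},
    {"x": 0,"y": 0,"z": 0,"rx": 0,"ry": 0,"rz": 0,"hand": 1}
  ]
}}

```text
clock: 15.2
tcp_pos: [0.48, 0.1947, 0.1541]
tool_rot: [0.305, 0.952, 0.001, 0.001]
ft_force: [4.6, 3.5, 2.1]
width: 0.0153
grip_force: 60.7
```

Emit:
{"op": "jog_arm", "data": {
  "rows": [
    {"x": 0,"y": 0,"z": 0.0005,"rx": 0,"ry": 0,"rz": 0,"hand": 1}
  ]
}}

```text
clock: 15.3
tcp_pos: [0.48, 0.1947, 0.1537]
tool_rot: [0.305, 0.952, 0.001, 0.001]
ft_force: [4.5, 3.1, 4.1]
width: 0.0153
grip_force: 60.9
```

Emit:
{"op": "jog_arm", "data": {
  "rows": [
    {"x": 0,"y": 0,"z": 0,"rx": 0,"ry": 0,"rz": 0,"hand": 1}
  ]
}}

```text
clock: 15.4
tcp_pos: [0.48, 0.1947, 0.1536]
tool_rot: [0.305, 0.952, 0.001, 0.001]
ft_force: [4.0, 3.8, 3.0]
width: 0.0153
grip_force: 60.9
```

Emit:
{"op": "jog_arm", "data": {
  "rows": [
    {"x": 0,"y": 0,"z": 0,"rx": 0,"ry": 0,"rz": 0,"hand": 1}
  ]
}}

```text
clock: 15.5
tcp_pos: [0.48, 0.1947, 0.1536]
tool_rot: [0.305, 0.952, 0.001, 0.001]
ft_force: [3.6, 3.2, 1.6]
width: 0.0151
grip_force: 60.9
```

```bash
python3 st.py;python3 bar.py i
```

```text
[0.48   0.1947 0.1536] [ 0.1926  0.5161 -0.9381  1.8766  0.4935  0.9984 -0.0097] yaw y deg 54.47433638403972 tool z [ 0.0018  0.001  -1.    ]
to knob in tool [ 0.0003 -0.0018 -0.0336] [3.6423 3.2062 1.5928] [ 0.8298 -1.0257 -0.0514] 0.015068808079926556 15.5
pics/side0.png 369 303 row at col 315/340 [220.71302966 207.52056823]
pics/bar_i.png 407 303 row at col 315/340 [245.30388979 230.58455107]
[[323.44361006 221.5435442 ]]
[[323.47612981 227.34957634]]
```

Emit:
{"op": "jog_arm", "data": {
  "rows": [
    {"x": 0,"y": 0,"z": 0.0005,"rx": 0,"ry": 0,"rz": 0,"hand": 1},
    {"x": 0,"y": 0,"z": 0,"rx": 0,"ry": 0,"rz": 0,"hand": 1}
  ]
}}

```text
clock: 15.75
tcp_pos: [0.48, 0.1947, 0.1532]
tool_rot: [0.305, 0.952, 0.001, 0.001]
ft_force: [4.6, 3.2, 3.5]
width: 0.0152
grip_force: 61.0
```

Emit:
{"op": "jog_arm", "data": {
  "rows": [
    {"x": 0,"y": 0,"z": 0,"rx": 0,"ry": 0,"rz": 0,"hand": 1}
  ]
}}

```text
clock: 15.85
tcp_pos: [0.48, 0.1947, 0.1532]
tool_rot: [0.305, 0.952, 0.001, 0.001]
ft_force: [4.5, 2.9, 3.4]
width: 0.0153
grip_force: 61.0
```

Emit:
{"op": "jog_arm", "data": {
  "rows": [
    {"x": 0,"y": 0,"z": 0,"rx": 0,"ry": 0,"rz": 0,"hand": 1}
  ]
}}

```text
clock: 15.95
tcp_pos: [0.48, 0.1947, 0.1532]
tool_rot: [0.305, 0.952, 0.001, 0.001]
ft_force: [3.9, 3.5, 3.8]
width: 0.0152
grip_force: 61.0
```

```bash
python3 st.py;python3 bar.py j; python3 bar.py k; python3 -c "
from plant import ctrl
print(ctrl.read_state()['ft_force'])"
```

```text
[0.48   0.1947 0.1532] [ 0.1922  0.5166 -0.9377  1.8772  0.4942  0.9976 -0.0103] yaw y deg 54.47502022106832 tool z [ 0.0018  0.0009 -1.    ]
to knob in tool [ 0.0003 -0.0018 -0.034 ] [3.9211 3.5149 3.775 ] [ 0.7678 -1.093  -0.0066] 0.015237787680388035 15.95
pics/side0.png 369 303 row at col 315/340 [220.71302966 207.52056823]
pics/bar_j.png 413 303 row at col 315/340 [245.35430654 230.63352987]
[[323.44361006 221.5435442 ]]
[[323.47612981 227.34957634]]
pics/side0.png 369 303 row at col 315/340 [220.71302966 207.52056823]
pics/bar_k.png 412 303 row at col 315/340 [245.42586041 230.66761774]
[[323.44361006 221.5435442 ]]
[[323.47612981 227.34957634]]
[3.63262497 3.40272777 4.0045308 ]
```

Emit:
{"op": "jog_arm", "data": {
  "rows": [
    {"x": 0,"y": 0,"z": 0,"rx": 0,"ry": 0,"rz": 0.05,"hand": 1},
    {"x": 0,"y": 0,"z": 0,"rx": 0,"ry": 0,"rz": 0.05,"hand": 1},
    {"x": 0,"y": 0,"z": 0,"rx": 0,"ry": 0,"rz": 0.05,"hand": 1},
    {"x": 0,"y": 0,"z": 0,"rx": 0,"ry": 0,"rz": 0.05,"hand": 1}
  ]
}}

```text
clock: 16.45
tcp_pos: [0.4797, 0.1943, 0.1531]
tool_rot: [0.4, 0.917, 0.0, 0.0]
ft_force: [3.6, 1.8, 5.0]
width: 0.015
grip_force: 61.3
```

Emit:
{"op": "jog_arm", "data": {
  "rows": [
    {"x": 0,"y": 0,"z": 0,"rx": 0,"ry": 0,"rz": 0.04,"hand": 1},
    {"x": 0,"y": 0,"z": 0,"rx": 0,"ry": 0,"rz": 0.04,"hand": 1},
    {"x": 0,"y": 0,"z": 0,"rx": 0,"ry": 0,"rz": 0.04,"hand": 1},
    {"x": 0,"y": 0,"z": 0,"rx": 0,"ry": 0,"rz": 0.04,"hand": 1}
  ]
}}

```text
clock: 16.85
tcp_pos: [0.4794, 0.194, 0.153]
tool_rot: [0.471, 0.882, -0.0, 0.0]
ft_force: [2.3, 0.5, 5.4]
width: 0.0151
grip_force: 61.3
```

```bash
python3 st.py;python3 bar.py l
```

```text
[0.4794 0.194  0.153 ] [ 0.1361  0.4832 -0.8466  1.8819  0.436   0.9715 -0.3178] yaw y deg 33.74409802417917 tool z [ 0.0006 -0.0005 -1.    ]
to knob in tool [-0.0001 -0.0009 -0.0342] [2.3492 0.4518 5.4083] [ 0.323  -0.5544  0.0334] 0.015056683580311113 16.85
pics/side0.png 369 303 row at col 315/340 [220.71302966 207.52056823]
pics/bar_l.png 405 303 row at col 315/340 [245.38839144 230.67749424]
[[323.44361006 221.5435442 ]]
[[323.47612981 227.34957634]]
```

Emit:
{"op": "jog_arm", "data": {
  "rows": [
    {"x": 0,"y": 0,"z": 0,"rx": 0,"ry": 0,"rz": 0.04,"hand": 1},
    {"x": 0,"y": 0,"z": 0,"rx": 0,"ry": 0,"rz": 0.04,"hand": 1},
    {"x": 0,"y": 0,"z": 0,"rx": 0,"ry": 0,"rz": 0.04,"hand": 1},
    {"x": 0,"y": 0,"z": 0,"rx": 0,"ry": 0,"rz": 0.04,"hand": 1},
    {"x": 0,"y": 0,"z": 0,"rx": 0,"ry": 0,"rz": 0.04,"hand": 1},
    {"x": 0,"y": 0,"z": 0,"rx": 0,"ry": 0,"rz": 0.04,"hand": 1},
    {"x": 0,"y": 0,"z": 0,"rx": 0,"ry": 0,"rz": 0.04,"hand": 1},
    {"x": 0,"y": 0,"z": 0,"rx": 0,"ry": 0,"rz": 0.04,"hand": 1}
  ]
}}

```text
clock: 17.7
tcp_pos: [0.4786, 0.1936, 0.1527]
tool_rot: [0.606, 0.796, -0.001, 0.0]
ft_force: [-0.4, -1.0, 5.9]
width: 0.0151
grip_force: 61.4
```

```bash
python3 st.py
```

```text
[0.4786 0.1936 0.1527] [ 0.0839  0.4582 -0.7671  1.8865  0.387   0.9523 -0.5918] yaw y deg 15.454326284887346 tool z [-0.001  -0.0014 -1.    ]
to knob in tool [-0.0003 -0.     -0.0345] [-0.3635 -1.0123  5.9129] [ 0.0824 -0.0181  0.0261] 0.015059296736398036 17.7
```

Emit:
{"op": "jog_arm", "data": {
  "rows": [
    {"x": 0,"y": 0,"z": 0,"rx": 0,"ry": 0,"rz": 0.04,"hand": 1},
    {"x": 0,"y": 0,"z": 0,"rx": 0,"ry": 0,"rz": 0.04,"hand": 1},
    {"x": 0,"y": 0,"z": 0,"rx": 0,"ry": 0,"rz": 0.04,"hand": 1},
    {"x": 0,"y": 0,"z": 0,"rx": 0,"ry": 0,"rz": 0.04,"hand": 1},
    {"x": 0,"y": 0,"z": 0,"rx": 0,"ry": 0,"rz": 0.04,"hand": 1},
    {"x": 0,"y": 0,"z": 0,"rx": 0,"ry": 0,"rz": 0.04,"hand": 1},
    {"x": 0,"y": 0,"z": 0,"rx": 0,"ry": 0,"rz": 0.04,"hand": 1}
  ]
}}

```text
clock: 18.4
tcp_pos: [0.4779, 0.1935, 0.1525]
tool_rot: [0.711, 0.704, -0.001, -0.0]
ft_force: [-3.7, 0.0, 6.9]
width: 0.0151
grip_force: 61.5
```

```bash
python3 st.py;python3 bar.py m
```

```text
[0.4779 0.1935 0.1525] [ 0.0369  0.4391 -0.6985  1.8907  0.3462  0.9379 -0.834 ] yaw y deg -0.5754115415721709 tool z [-0.0021 -0.0018 -1.    ]
to knob in tool [-0.0002  0.0007 -0.0347] [-3.6793  0.0457  6.8998] [-0.0355  0.3676 -0.0415] 0.015095277115543725 18.4
pics/side0.png 369 303 row at col 315/340 [220.71302966 207.52056823]
pics/bar_m.png 411 303 row at col 315/340 [245.4307052  230.71092988]
[[323.44361006 221.5435442 ]]
[[323.47612981 227.34957634]]
```

Emit:
{"op": "jog_arm", "data": {
  "rows": [
    {"x": 0,"y": 0,"z": -0.0002,"rx": 0,"ry": 0,"rz": 0.03,"hand": 1},
    {"x": 0,"y": 0,"z": -0.0002,"rx": 0,"ry": 0,"rz": 0.03,"hand": 1},
    {"x": 0,"y": 0,"z": -0.0001,"rx": 0,"ry": 0,"rz": 0.03,"hand": 1},
    {"x": 0,"y": 0,"z": 0,"rx": 0,"ry": 0,"rz": 0.02,"hand": 1},
    {"x": 0,"y": 0,"z": 0,"rx": 0,"ry": 0,"rz": 0,"hand": 1}
  ]
}}

```text
clock: 18.95
tcp_pos: [0.4777, 0.1936, 0.1526]
tool_rot: [0.748, 0.664, -0.002, -0.0]
ft_force: [-5.3, -1.7, 0.7]
width: 0.0151
grip_force: 62.3
```

```bash
python3 st.py;python3 bar.py n
```

```text
[0.4777 0.1936 0.1526] [ 0.0182  0.4323 -0.672   1.8921  0.3308  0.9333 -0.9288] yaw y deg -6.8149296152637975 tool z [-0.0026 -0.0021 -1.    ]
to knob in tool [-0.0001  0.001  -0.0346] [-5.3259 -1.7364  0.6586] [-0.2082  1.0678  0.6906] 0.015079796566414082 18.95
pics/side0.png 369 303 row at col 315/340 [220.71302966 207.52056823]
pics/bar_n.png 411 303 row at col 315/340 [245.4495527  230.68099247]
[[323.44361006 221.5435442 ]]
[[323.47612981 227.34957634]]
```

Wrist torque of 0.69 N m at yaw −6.8° means the knob is at its locked stop. Releasing and retreating upward.

Emit:
{"op": "jog_arm", "data": {
  "rows": [
    {"x": 0,"y": 0,"z": 0,"rx": 0,"ry": 0,"rz": -0.03,"hand": 1},
    {"x": 0,"y": 0,"z": 0,"rx": 0,"ry": 0,"rz": 0,"hand": 0.3},
    {"x": 0,"y": 0,"z": 0,"rx": 0,"ry": 0,"rz": 0,"hand": 0},
    {"x": 0,"y": 0,"z": 0,"rx": 0,"ry": 0,"rz": 0,"hand": 0},
    {"x": 0,"y": 0,"z": 0,"rx": 0,"ry": 0,"rz": 0,"hand": 0},
    {"x": 0,"y": 0,"z": 0,"rx": 0,"ry": 0,"rz": 0,"hand": 0},
    {"x": 0,"y": 0,"z": -0.01,"rx": 0,"ry": 0,"rz": 0,"hand": 0},
    {"x": 0,"y": 0,"z": -0.01,"rx": 0,"ry": 0,"rz": 0,"hand": 0}
  ]
}}

```text
clock: 19.8
tcp_pos: [0.4791, 0.1944, 0.174]
tool_rot: [0.738, 0.675, -0.0, -0.0]
ft_force: [-0.7, -0.3, 0.1]
width: 0.0858
grip_force: 0.0
```

Emit:
{"op": "jog_arm", "data": {
  "rows": [
    {"x": 0,"y": 0,"z": -0.03,"rx": 0,"ry": 0,"rz": 0,"hand": 0},
    {"x": 0,"y": 0,"z": -0.03,"rx": 0,"ry": 0,"rz": 0,"hand": 0},
    {"x": 0,"y": 0,"z": -0.03,"rx": 0,"ry": 0,"rz": 0,"hand": 0},
    {"x": 0,"y": 0,"z": 0,"rx": 0,"ry": 0,"rz": 0,"hand": 0},
    {"x": 0,"y": 0,"z": 0,"rx": 0,"ry": 0,"rz": 0,"hand": 0}
  ]
}}

```text
clock: 20.3
tcp_pos: [0.4795, 0.1945, 0.2645]
tool_rot: [0.738, 0.675, 0.001, 0.001]
ft_force: [-0.0, -1.3, -0.5]
width: 0.0857
grip_force: 0.0
```

```bash
python3 st.py;python3 bar.py o
python3 - <<'E'
import cv2
i=cv2.imread("pics/bar_o.png");cv2.imwrite("pics/crop5.png",cv2.resize(i[170:270,285:405],(720,600),interpolation=0))
E
```

```text
[0.4795 0.1945 0.2645] [ 0.0775  0.3192 -0.7261  1.7411  0.2296  1.1658 -0.8037] yaw y deg -5.1162652849787555 tool z [ 0.0022  0.0005 -1.    ]
to knob in tool [-0.0013 -0.0008  0.0773] [-0.0184 -1.3217 -0.493 ] [-0.0293  0.0395  0.0501] 0.08566013043770132 20.3
pics/side0.png 369 303 row at col 315/340 [220.71302966 207.52056823]
pics/bar_o.png 405 303 row at col 315/340 [245.37523419 230.63403249]
[[323.44361006 221.5435442 ]]
[[323.47612981 227.34957634]]
```

View pics/crop5.png

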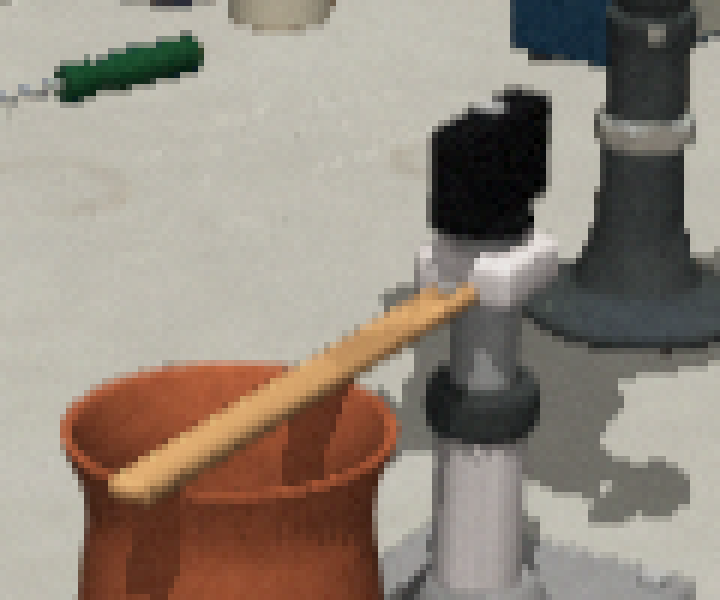

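The wing (490,165) is back parallel to the bar, the bar rests on the rim at (135,485), and the gripper is clear. Handing in.

```bash
python3 -c "
from plant import ctrl
print(ctrl.finish_job())"
```

```text
the job is handed in; nothing more can be done
None
```

I unlocked the gauge, lowered the feeler onto the pot's rim (about 3–6 N by my estimate), locked the knob against its stop, released it with the gripper clear, and handed the job in at about 20 s; no verdict was returned.

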